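Set and lock the depth stop on a case boss

ROBOT

A 7-joint arm with a two-finger parallel gripper is mounted at the origin on the work surface. World frame = base frame: x ahead of the robot, y to its left, z up, the work surface at z = 0. Lengths are in m, angles in degrees, forces in N, time in s.
With the tool pointing down it reaches from about 0.4 to 0.85 m from the base axis. Payload 4.4 kg.
Tool frame: the origin (TCP) lies between the finger pads; the fingertips stand 22 mm ahead of it and the grasp point (between the pads) lies 3 mm ahead of it; z points along the fingers, y is the direction in which the jaws open and shut (so a half turn about z gives the same grasp; the last joint's range is limited). The gripper opens to 94 mm and grips with 3 to 60 N. Pads are 16 mm wide; open, the fingers measure 119 mm over their backs; the gripper's body (75 mm by 177 mm) begins 78 mm behind the grasp point.
Start: joints at [62.693, 36.005, 2.206, 86.941, -1.547, 57.084, -1.146], TCP at [0.26, -0.596, 0.227] pointing down, gripper open.
Joint ranges: [-175.42, 175.42], [-21.48, 121.26], [-71.46, 75.88], [10.55, 141.38], [-63.04, 243.04], [13.31, 113.54], [-168.57, 168.57]. Speed limits (degrees/s): [147.25, 147.25, 180, 180, 180, 180, 180].

INTERFACE

Orientations are given as a 3x3 rotation matrix whose columns are the frame's x, y, z axes.
In Python, from station import robot gives the robot as it stands. The module is installed in compiled form; this text tells all that it offers.
- The arm moves only by the shell command python3 -m jog 'ROWS' [OPENING]. ROWS is JSON, a list that holds one entry, the list of rows, each a list of 6 numbers: the shift along the tool's x, y, z as a fraction of full scale, then the turn, a rotation vector about the tool's x, y, z as a fraction of full scale. In form: [[[dx, dy, dz, wx, wy, wz], ...]]. A call has 1 to 10 rows; each row is the pose to reach, as a shift and turn from the pose commanded when the call began, along the tool's axes at that moment; what a row does not reach only later rows make up. Full scale, the value 1, is 1000 mm for a shift and pi/2 rad for a turn. A row lasts 1/8 s, in which the tool goes at most 62.5 mm and 10.7 degrees, less where a joint would pass 70% of its speed; a pose out of reach is approached as far as the arm can. A call with a number of a shift or a turn outside -1 to 1 is refused whole. A call with a gripper value outside its range is refused whole. OPENING is the gripper's target within -1 to 1 (fully open at 1, half-way at 0, shut at -1), set as the call begins (- or left out, the last holds). The fingers move at their own pace and stop on an object; the grip force is fixed at half the most. Time passes only in rows, so rows that repeat a pose let the fingers close. It gives the time, the measured TCP pose, the force and the opening at its end, in the units of the state.
- robot.read_state(): the state, without advancing time (a new reading comes with each control period).
- robot.get_image(name): name is "scene" or "top" or "wrist"; returns the picture (400x640x3 uint8, red, green, blue); there is no depth.
- robot.camera_params(name): a dict with "vertical_fov" (degrees; the focal length in pixels is half the picture's height over the tangent of half this angle, whatever the lens; pixels are square), "cx", "cy" (the principal point, pixels), "dist_coeffs" ([k1, k2, p1, p2, k3] as OpenCV has them; the pictures are not rectified), "eye" and "rotation" of the camera in the world. Camera axes: x right, y down, z forward; pixel columns grow to the right and rows downward; lengths in m; the calibration is good to about 2 mm. A picture is of the moment at which its call begins: read the wrist's pose just before it. camera_params takes no time and is no camera call; for the wrist camera it gives the pose at the moment of the call.
- robot.hand_in(): hands the job in, once; it reports no verdict.
The state is a dict: "clock": time; "joint_positions": joint angles; "qvel": joint speeds; "joint_efforts": joint torques, N m; "tcp_pos": TCP position; "orientation": TCP orientation; "contact_force": force on the tool from outside, world axes, zero at the start; "moment": the same for the moment, N m; "grip_width": opening from 0.0 (shut) to 1.0 (fully open).
Only numpy, scipy, OpenCV 4.12 (cv2) and the standard library are available. Lean on these libraries where they do the work, as an engineer would, in place of code of your own. Each camera call takes 0.05 s, during which the arm holds its last target.

TASK

Lower the stop rod of the little stand by its black head until it gently touches the brass boss on the yellow case half, so that it stays resting on the boss, and only then swing the red-posted clamp lever all the way round to lock it. Do not press hard on the boss (well under 20 N), and leave the case half and the other things on the bench where they are.

Things in the scene. Friction and masses are not known exactly. Their poses are not given: they have to be found in the camera images.
- stand: Fixed stand: grey base plate 150 (x) x 240 (y) x 20 mm; origin at the centre of its underside, on the table. A column rises at y +85 mm; a blue arm, 42 mm wide, runs from it over the base to y -80 mm, z 115 to 145 mm (column cap to 151 mm). The stop rod passes upright through the arm at x = y = 0.
- stop: Stop: upright steel rod 12 mm across that slides straight down in the stand's arm, to 50 mm above the table. Origin: centre of its flat lower end (white nose, springs in 1 mm per 9 N, 3 mm at most), 91 to 105 mm above the table at the start. Friction of 3 N (it weighs 1.5 N) holds it where it is left, also pressed on something. Its head's middle is 120 mm higher.
- stop_knob (a point): Middle of the round black head on top of the stop rod; the head is 28 mm across and 26 mm high.
- housing: Yellow case half, 84 (x) x 60 (y) x 35 mm, loose between low ledges on the stand's base. Origin: centre of its underside, 20 mm above the table. From the middle of its top rises a firm brass boss, 18 mm across, under the stop (axes within 2 mm). The boss's flat top stands 6 to 24 mm above the yellow plastic, different each time and not measured.
- lever (a joint): Angle of the clamp lever in rad: 0 to 0.3 (start) is loose, the mechanical end at 1.4 is fully locked. It swings level, anticlockwise seen from above as the value grows, stays where it is left and resists by about 0.2 N m (some 3 N at the red post) all the way.
- lever_pivot (a point): On the lever's upright pivot axis, at x 0, y -55 mm in the stand's frame, 155 mm above the table, in the middle of the lever's 12 mm wide, 8 mm thick bar. At joint value 0 the lever points along the stand's -x; at 1.57 it would point along the stand's -y.
- lever_post (a point): Grip point on the axis of the upright red post at the lever's free end, 75 mm from the pivot axis: 15 mm across, from 151 to 211 mm above the table; this point is at 192 mm and moves with the lever.
- spare_shell: Bystander: a second yellow case half (84 x 60 x 35 mm) lying on the table behind the stand; origin at the centre of its underside. Leave it alone.
- screwdriver: Bystander: red-handled screwdriver, 180 mm long, lying on the table beside the stand; origin at the tool's middle. Leave it alone.
- spool: Bystander: grey plastic spool, 56 mm across, 44 mm high; origin at the centre of its underside. Leave it alone.
- bottle: Bystander: drink bottle with an orange cap, 66 mm across, 190 mm high; origin at the centre of its underside. Leave it alone.
- cleaner_pot: Bystander: brass tip-cleaner pot, 72 mm across, 58 mm high; origin at the centre of its underside. Leave it alone.
- meter: Bystander: yellow hand-held meter lying flat, 150 x 78 x 41 mm; origin at the centre of its underside. Leave it alone.
- notebook: Bystander: black notebook lying flat, 200 x 140 x 14 mm; origin at the centre of its underside. Leave it alone.
Mind the look-alikes: they are no part of the job. What is shaped like the housing but green or turquoise is not meant.

How it is judged (in metres and radians):
On the way, in this order (a step that is already met when the one before it is completed fails the run):
1. the stop rests on the boss while the clamp is still loose (contact force between stop and housing above 0.5 N and value of joint lever below 0.6 rad), for 0.2 s.
2. the clamp lever is swung to locked with the stop touching the boss (contact force between stop and housing above 0.3 N and value of joint lever above 1.25 rad), for 0.2 s.
At the end, for the whole second after the job is handed in: The stop's lower end touches the case half's boss (contact force above 0.3 N) and is at rest, the clamp lever stands beyond 1.25 rad (mechanical end 1.4), and the case half lies flat within 5 mm of where it was (all of step 2 and distance of housing from where it was at the start of the episode below 0.005 m and linear speed of stop below 0.005 m/s and angle between housing's own z axis and vertical below 0.05 rad).
It fails at once if the stop pressed on the case half with more than 20 N (contact force between stop and housing above 20 N).
It fails at once if the case half shifted by more than 8 mm (distance of housing from where it was at the start of the episode above 0.008 m).
It fails at once if the clamp was locked while the stop was not touching (value of joint lever above 1 rad and contact force between stop and housing below 0.05 N).
It fails at once if a bystander was moved by more than 30 mm (distance of any of spare_shell, screwdriver, spool, bottle, cleaner_pot, meter, notebook from where it was at the start of the episode above 0.03 m).
It also fails if it takes over 58 s, if anything falls off the work surface, if the arm or the gripper's body presses on something with over 40 N, if the wrist force passes 120 N, or if a joint passes its speed limit or range.

## Working session

There is one attempt and no reset: what is moved stays moved. The work goes in short steps, Python scripts to look and compute and a shell command to move; the robot and the scene stay as the last step left them, time stands still between calls to the robot, and variables do not carry over. Pictures are saved under pics/ and viewed, and the job is handed in when it is done.

```bash
mkdir -p pics
python3 - <<'E'
from station import robot
import cv2,json
s=robot.read_state(); print({k:(v if not hasattr(v,'tolist') else v.tolist()) for k,v in s.items()})
for n in ["scene","top"]:
    im=robot.get_image(n); cv2.imwrite(f"pics/{n}0.png",im[:,:,::-1]); print(n,robot.camera_params(n))
E
```

```text
{'clock': 0.0, 'joint_positions': [62.69350319752619, 36.05822853992034, 2.2022390416683546, 86.99518011504905, -1.544997198299048, 57.084088385588714, -1.145658162371734], 'qvel': [-0.0659569984458221, 0.09413055638709866, 0.059536105480968465, 0.03873517567721907, 0.011242997869442689, -0.03187364776940401, -0.04438851998696399], 'joint_efforts': [-0.0004474845172808273, -54.973429441452026, 1.143188662827015, -18.66384208202362, -0.052316158544272184, 0.023459764779545367, 0.00015000599887571298], 'tcp_pos': [0.2593367570452964, -0.5953422470777996, 0.22656635215752896], 'orientation': [[0.9167950047593957, 0.3993573388892946, -0.0007969463473365507], [0.39935813096728023, -0.9167934209333478, 0.0017048647013596099], [-4.978493777376722e-05, -0.0018812784457505828, -0.9999982291548669]], 'contact_force': [-0.6311844057971702, 0.02731838942991611, -0.21659664005086007], 'moment': [-0.05469542350195468, 0.0015199120519980788, -0.006712907426075721], 'grip_width': 1.000597394217779}
scene {'vertical_fov': 48.81652046101594, 'cx': 321.1030962664074, 'cy': 201.2321937606496, 'dist_coeffs': array([-0.03435436,  0.        ,  0.        ,  0.        ,  0.        ]), 'eye': array([ 1.15436732, -0.50000156,  1.01545969]), 'rotation': array([[ 0.63195513,  0.58316744, -0.51043947],
       [ 0.77492901, -0.46625865,  0.42671759],
       [ 0.01085099, -0.66522072, -0.74656791]])}
top {'vertical_fov': 47.82275684270722, 'cx': 317.85477819494224, 'cy': 206.3369636952568, 'dist_coeffs': array([0.00702472, 0.        , 0.        , 0.        , 0.        ]), 'eye': array([0.40671488, 0.00664807, 1.4884701 ]), 'rotation': array([[ 0.00611899, -0.99371095,  0.11180837],
       [-0.99994479, -0.00703553, -0.00780473],
       [ 0.00854228, -0.11175444, -0.99369914]])}
```

View pics/scene0.png

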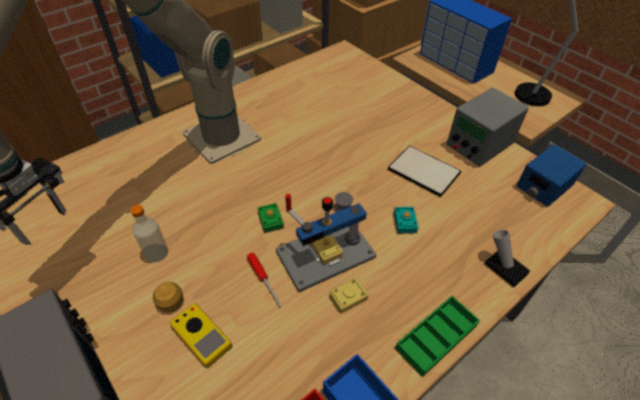

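View pics/top0.png

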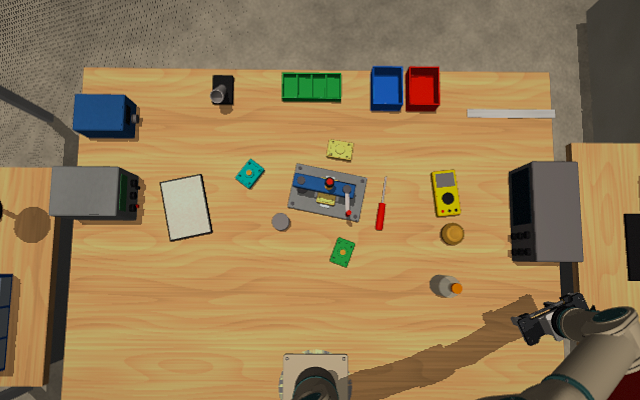

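Run:
```python
import cv2
a=cv2.imread("pics/top0.png")[155:235,280:380]; b=cv2.imread("pics/scene0.png")[180:290,260:390]
cv2.imwrite("pics/c1.png",cv2.resize(a,None,fx=7,fy=7,interpolation=cv2.INTER_CUBIC)); cv2.imwrite("pics/c2.png",cv2.resize(b,None,fx=5,fy=5,interpolation=cv2.INTER_CUBIC))
```

```text
(no output)
```

View pics/c1.png

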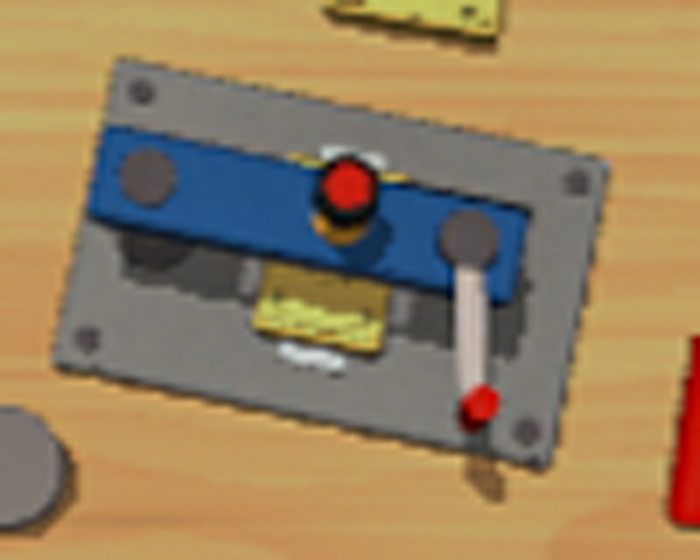

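View pics/c2.png

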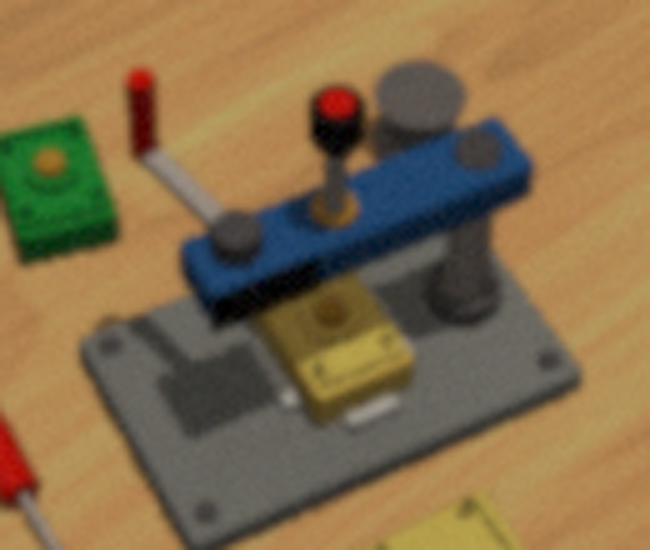

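```bash
cat > h.py <<'E'
import numpy as np,cv2
from station import robot
def cam(n):
    p=robot.camera_params(n); f=200/np.tan(np.radians(p['vertical_fov']/2))
    return np.array([[f,0,p['cx']],[0,f,p['cy']],[0,0,1]]),np.array(p['dist_coeffs']),np.array(p['eye']),np.array(p['rotation'])
def ray(c,uv):
    K,d,e,R=c; q=cv2.undistortPoints(np.array([[uv]],float),K,d)[0,0]; v=R@np.array([q[0],q[1],1]); return e,v/np.linalg.norm(v)
def plane(c,uv,z):
    e,v=ray(c,uv); return e+v*(z-e[2])/v[2]
def tri(rs):
    A=sum(np.eye(3)-np.outer(v,v) for e,v in rs); b=sum((np.eye(3)-np.outer(v,v))@e for e,v in rs); x=np.linalg.solve(A,b)
    return x,[np.linalg.norm((np.eye(3)-np.outer(v,v))@(x-e))*1000 for e,v in rs]
def proj(c,P):
    K,d,e,R=c; return cv2.projectPoints(np.atleast_2d(P).astype(float),cv2.Rodrigues(R.T)[0],-R.T@e,K,d)[0][:,0]
def blobs(im,lo,hi,box,amin=4):
    """im rgb; box x0,y0,x1,y1; hue range"""
    h=cv2.cvtColor(im,cv2.COLOR_RGB2HSV); m=cv2.inRange(h,np.array(lo),np.array(hi))
    if lo[0]==0: m|=cv2.inRange(h,np.array([170,lo[1],lo[2]]),np.array([180,255,255]))
    k=np.zeros_like(m); k[box[1]:box[3],box[0]:box[2]]=255; m&=k
    n,l,s,c=cv2.connectedComponentsWithStats(m); return [(c[i].round(2),s[i]) for i in range(1,n) if s[i,4]>=amin],m
E
python3 - <<'E'
from h import *
T=cam('top');S=cam('scene')
t=cv2.imread('pics/top0.png')[:,:,::-1].copy(); s=cv2.imread('pics/scene0.png')[:,:,::-1].copy()
for n,im,bx in(('top',t,(280,155,370,235)),('scene',s,(280,185,340,225))):
    for lo in((0,150,60),(0,150,140)):
        for b in blobs(im,lo,(8,255,255),bx)[0]: print(n,lo,b)
# base corners (crop coords/7)
cs=[(118,60),(608,160),(548,468),(52,368)]
P=np.array([plane(T,(280+x/7-.5,155+y/7-.5),0.02) for x,y in cs]); print(P.round(4)); c=P.mean(0); print('centre',c)
yv=(P[0]+P[3]-P[1]-P[2]); print('yaw',np.degrees(np.arctan2(-yv[0],yv[1])), np.linalg.norm(P[0]-P[1]),np.linalg.norm(P[1]-P[2]))
xv=(P[0]+P[1]-P[2]-P[3]);print(np.degrees(np.arctan2(xv[1],xv[0])))
E
```

```text
top (0, 150, 60) (array([329.5, 181. ]), array([326, 178,   8,   7,  44], dtype=int32))
top (0, 150, 60) (array([348.04, 212.75]), array([346, 210,   5,   7,  24], dtype=int32))
top (0, 150, 140) (array([329.39, 181.18]), array([327, 179,   6,   6,  28], dtype=int32))
top (0, 150, 140) (array([348.37, 212.21]), array([346, 210,   5,   5,  19], dtype=int32))
scene (0, 150, 60) (array([287.84, 201.07]), array([285, 194,   6,  17,  68], dtype=int32))
scene (0, 150, 60) (array([326.89, 200.21]), array([323, 197,   9,   7,  47], dtype=int32))
scene (0, 150, 140) (array([287.5 , 195.33]), array([285, 194,   6,   4,  18], dtype=int32))
scene (0, 150, 140) (array([327.  , 199.78]), array([324, 198,   7,   5,  27], dtype=int32))
[[ 0.7156  0.0672  0.02  ]
 [ 0.6694 -0.1645  0.02  ]
 [ 0.5235 -0.1356  0.02  ]
 [ 0.5688  0.0963  0.02  ]]
centre [ 0.61931274 -0.03414957  0.02      ]
yaw -11.162071627203652 0.23619637324158835 0.14871767079199355
-11.22058540439897
```

Run:
```python
from h import *
T=cam('top');S=cam('scene')
print('knobtop',tri([ray(T,(329.4,181.1)),ray(S,(327,199.8))]))
print('post top',tri([ray(T,(348.4,212.2)),ray(S,(287.5,195.3))]), plane(T,(348.4,212.2),.211))
y=np.radians(-11.2);R=np.array([[np.cos(y),-np.sin(y)],[np.sin(y),np.cos(y)]])
o=np.array([.6193,-.0341])
pv=o+R@[0,-.055]; print('pivot',pv)
for p in (plane(T,(348.4,212.2),.211)[:2],plane(S,(287.5,195.3),.211)[:2]):
    d=R.T@(p-pv); print('lever',np.arctan2(d[1],d[0])+np.pi if d[1]<0 else np.arctan2(d[1],d[0])-np.pi,np.hypot(*d))
for th in (0.15,1.4,1.45): print(th,pv+R@(.075*np.array([-np.cos(th),-np.sin(th)])))
for z in(.224,.231,.238): print(z,plane(T,(329.4,181.1),z),plane(S,(327,199.8),z))
```

```text
knobtop (array([ 0.62076629, -0.03551934,  0.22729166]), [np.float64(0.007123401508390521), np.float64(0.007123401508241122)])
post top (array([ 0.5345722 , -0.09080696,  0.20745903]), [np.float64(0.09060442258542904), np.float64(0.09060442258550963)]) [ 0.53426909 -0.09046252  0.211     ]
pivot [ 0.60861711 -0.08805253]
lever 0.22788048288521567 0.07438707360809861
lever 0.2601420239501806 0.07152904687586452
0.15 [ 0.53369465 -0.08464294]
1.4 [ 0.58175674 -0.15807767]
1.45 [ 0.5852901  -0.15933262]
0.224 [ 0.62132927 -0.03562368  0.224     ] [ 0.61853391 -0.03358556  0.224     ]
0.231 [ 0.62014118 -0.03538966  0.231     ] [ 0.62327305 -0.03771073  0.231     ]
0.238 [ 0.61895309 -0.03515565  0.238     ] [ 0.62801218 -0.04183591  0.238     ]
```

```bash
cat >> h.py <<'E'
def go(target):
    s=robot.read_state(); R=np.array(s['orientation']); p=np.array(s['tcp_pos']); d=R.T@(np.array(target)-p)
    print('t',round(s['clock'],2),'tcp',p.round(4),'d',d.round(4),'F',np.array(s['contact_force']).round(2),'tooly ang',np.degrees(np.arctan2(R[1,1],R[0,1])).round(2),'tilt',np.degrees(R[:2,2]).round(2),'w',round(s['grip_width'],3))
E
python3 -c "
from h import *
go([.62,-.0355,.30])"
```

```text
t 0.1 tcp [ 0.2594 -0.5954  0.2267] d [ 0.5542 -0.3694 -0.0727] F [-0.33  0.19  0.19] tooly ang -66.46 tilt [-0.04  0.09] w 0.997
```

```bash
python3 -m jog '[[[0,0,-0.06,0,0,0],[0,0,-0.10,0,0,0],[0.554,-0.369,-0.10,0,0,0],[0.554,-0.369,-0.10,0,0,0],[0.554,-0.369,-0.10,0,0,0],[0.554,-0.369,-0.10,0,0,0],[0.554,-0.369,-0.10,0,0,0],[0.554,-0.369,-0.10,0,0,0],[0.554,-0.369,-0.10,0,0,0],[0.554,-0.369,-0.10,0,0,0]]]' -1; python3 -c "
from h import *
go([.62,-.0355,.32])"
```

```text
clock: 1.35
tcp_pos: [0.5311, -0.1739, 0.3273]
orientation: [[0.917, 0.399, -0.0], [0.399, -0.917, -0.0], [-0.0, -0.0, -1.0]]
contact_force: [-0.1, 0.4, -1.0]
grip_width: 0.007
t 1.35 tcp [ 0.5311 -0.1739  0.3273] d [ 0.1368 -0.0914  0.0072] F [-0.09  0.41 -1.02] tooly ang -66.47 tilt [-0.02 -0.01] w 0.007
```

```bash
python3 -m jog '[[[0.137,-0.092,0,0,0,0],[0.137,-0.092,0,0,0,0],[0.137,-0.092,0,0,0,0],[0.137,-0.092,0,0,0,0],[0.137,-0.092,0,0,0,0]]]'; python3 -c "
from h import *
go([.62,-.0355,.32])
c=cam('wrist');im=robot.get_image('wrist');cv2.imwrite('pics/w1.png',im[:,:,::-1]);print(c)
print(proj(c,[[.62,-.0355,.227],[.6193,-.0341,.227]]),proj(c,[.5343,-.0905,.211]))
np.save('w1.npy',im);import pickle;pickle.dump(c,open('w1.pkl','wb'))
for n in ('scene','top'): cv2.imwrite('pics/%s1.png'%n,robot.get_image(n)[:,:,::-1])
"
```

```text
clock: 1.98
tcp_pos: [0.6187, -0.0378, 0.327]
orientation: [[0.917, 0.398, -0.001], [0.398, -0.917, -0.001], [-0.002, 0.001, -1.0]]
contact_force: [-0.2, -0.7, -0.6]
grip_width: 0.004
t 1.98 tcp [ 0.6187 -0.0378  0.327 ] d [ 0.0021 -0.0016  0.007 ] F [-0.23 -0.69 -0.55] tooly ang -66.52 tilt [-0.07 -0.07] w 0.004
(array([[355.36960488,   0.        , 314.19744763],
       [  0.        , 355.36960488, 200.72210139],
       [  0.        ,   0.        ,   1.        ]]), array([-0.04067609,  0.        ,  0.        ,  0.        ,  0.        ]), array([ 0.69024086, -0.00765335,  0.48438844]), array([[ 3.97405704e-01, -8.84107903e-01, -2.45808712e-01],
       [-9.17642884e-01, -3.83026596e-01, -1.05934715e-01],
       [-4.93555632e-04,  2.67663675e-01, -9.63512280e-01]]))
[[311.23779731 205.85356102]
 [309.16754452 205.96255776]] [[330.36817091 310.63140636]]
```

View pics/w1.png

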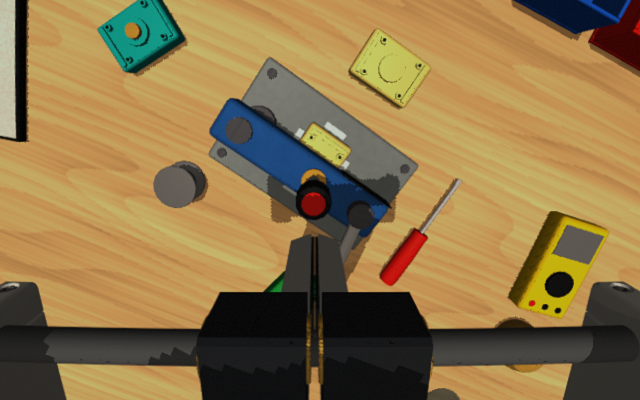

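Candidates (top view): the head is the black disc with red cap at (329,181). The red post is at (348,212), and the red screwdriver handle at (380,216) is not it. Yellow shapes: the housing under the arm (326,200) is the one. The spare shell (340,150), green shell (343,252), turquoise shell (250,174) and meter (446,193) are not. The wrist view confirms the black head at (313,204) on the blue arm, with the fingers above it.

Run:
```python
from h import *
import pickle
c=pickle.load(open('w1.pkl','rb'));im=np.load('w1.npy')
b,m=blobs(im,(0,150,60),(8,255,255),(295,180,335,225));print(b)
uv=b[0][0];T=cam('top');S=cam('scene')
print(tri([ray(T,(329.4,181.1)),ray(S,(327,199.8)),ray(c,uv)]),tri([ray(T,(329.4,181.1)),ray(c,uv)]))
cv2.imwrite('pics/c3.png',cv2.resize(im[160:250,270:400,::-1],None,fx=5,fy=5))
# base corners in wrist
for z in(.224,.231,.238):print(plane(c,uv,z))
go([.62,-.0355,.262])
```

```text
[(array([313.  , 203.47]), array([301, 192,  25,  24, 464], dtype=int32))]
(array([ 0.62132004, -0.03571902,  0.22720663]), [np.float64(0.5639344009323055), np.float64(0.5139032150475372), np.float64(0.9839406320419273)]) (array([ 0.62139564, -0.03596628,  0.22398581]), [np.float64(0.34736189409707074), np.float64(0.3473618940970495)])
[ 0.62145395 -0.0363085   0.224     ]
[ 0.62330315 -0.03553817  0.231     ]
[ 0.62515234 -0.03476784  0.238     ]
t 2.12 tcp [ 0.6187 -0.0386  0.3276] d [ 0.0025 -0.0024  0.0656] F [ 0.42 -0.47 -0.12] tooly ang -66.62 tilt [-0.02 -0.05] w 0.002
```

View pics/c3.png

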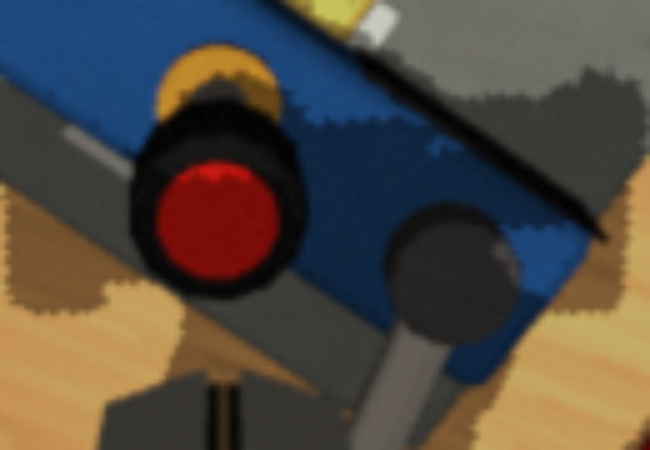

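```bash
python3 -m jog '[[[0.003,-0.0015,0.03,0,0,0],[0.003,-0.0015,0.06,0,0,0],[0.003,-0.0015,0.065,0,0,0],[0.003,-0.0015,0.065,0,0,0],[0.003,-0.0015,0.065,0,0,0]]]'
python3 - <<'E'
from h import *
go([.621,-.036,.25])
S=cam('scene')
e,v=ray(S,(326,242.4))
for z in(.055,.061,.07,.079): print(z,proj(S,[.6205,-.0355,z]),plane(S,(326,242.4),z))
im=cv2.imread('pics/scene1.png')[220:275,295:360];cv2.imwrite('pics/c4.png',cv2.resize(im,None,fx=10,fy=10,interpolation=cv2.INTER_CUBIC))
E
```

```text
clock: 2.75
tcp_pos: [0.6223, -0.0344, 0.264]
orientation: [[0.917, 0.399, 0.003], [0.399, -0.917, -0.0], [0.002, 0.001, -1.0]]
contact_force: [-0.3, 0.3, -0.5]
grip_width: 0.004
t 2.75 tcp [ 0.6223 -0.0344  0.264 ] d [-0.0019  0.001   0.014 ] F [-0.31  0.31 -0.48] tooly ang -66.5 tilt [ 0.15 -0.01] w 0.004
0.055 [[325.6114034 242.4091241]] [ 0.62113235 -0.03466333  0.055     ]
0.061 [[325.65279847 241.07959698]] [ 0.62446347 -0.0375703   0.061     ]
0.07 [[325.71547954 239.06618327]] [ 0.62946016 -0.04193076  0.07      ]
0.079 [[325.77887732 237.0294757 ]] [ 0.63445684 -0.04629122  0.079     ]
```

View pics/c4.png

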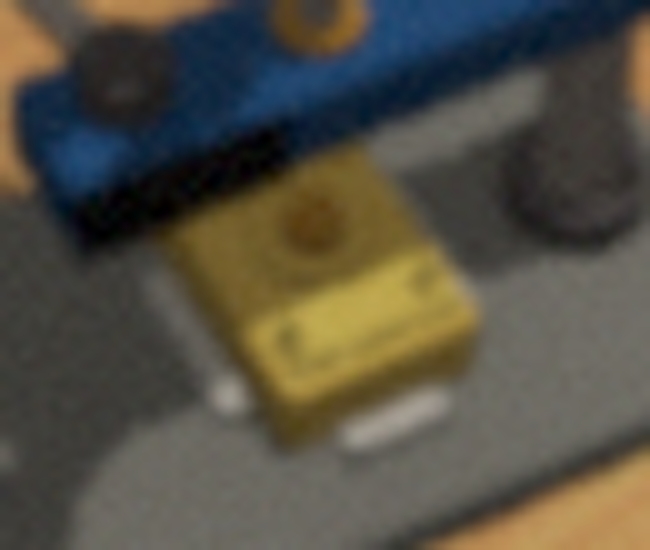

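```bash
python3 -m jog '[[[-0.001,0.001,0.005,0,0,0],[-0.001,0.001,0.01,0,0,0],[-0.001,0.001,0.012,0,0,0],[-0.001,0.001,0.013,0,0,0],[-0.001,0.001,0.014,0,0,0],[-0.001,0.001,0.014,0,0,0]]]'; python3 -m jog '[[[0,0,0.001,0,0,0],[0,0,0.002,0,0,0],[0,0,0.003,0,0,0],[0,0,0.004,0,0,0],[0,0,0.004,0,0,0]]]'
```

```text
clock: 3.5
tcp_pos: [0.621, -0.0353, 0.2485]
orientation: [[0.917, 0.399, 0.0], [0.399, -0.917, 0.0], [0.0, 0.0, -1.0]]
contact_force: [0.0, -0.3, -0.3]
grip_width: 0.004
clock: 4.12
tcp_pos: [0.6211, -0.0353, 0.2444]
orientation: [[0.917, 0.399, 0.0], [0.399, -0.917, 0.0], [0.0, 0.0, -1.0]]
contact_force: [0.1, -0.6, 1.3]
grip_width: 0.005
```

```bash
python3 -m jog '[[[0,0,0.001,0,0,0],[0,0,0.002,0,0,0],[0,0,0.003,0,0,0],[0,0,0.004,0,0,0],[0,0,0.005,0,0,0],[0,0,0.006,0,0,0],[0,0,0.007,0,0,0],[0,0,0.008,0,0,0]]]'
python3 - <<'E'
from h import *
for n in ('scene','wrist'):
    im=robot.get_image(n); cv2.imwrite('pics/%s2.png'%n,im[:,:,::-1])
im=cv2.imread('pics/scene2.png')[180:290,260:390];cv2.imwrite('pics/c5.png',cv2.resize(im,None,fx=5,fy=5,interpolation=cv2.INTER_CUBIC))
go([0.621,-.0355,.23])
E
```

```text
clock: 5.12
tcp_pos: [0.6211, -0.0353, 0.2365]
orientation: [[0.917, 0.399, 0.0], [0.399, -0.917, 0.0], [0.0, 0.0, -1.0]]
contact_force: [0.5, 0.5, 1.8]
grip_width: 0.009
t 5.22 tcp [ 0.6209 -0.0353  0.2363] d [-0.      0.0002  0.0063] F [ 0.41  0.94 -0.1 ] tooly ang -66.47 tilt [-0. -0.] w 0.004
```

View pics/c5.png

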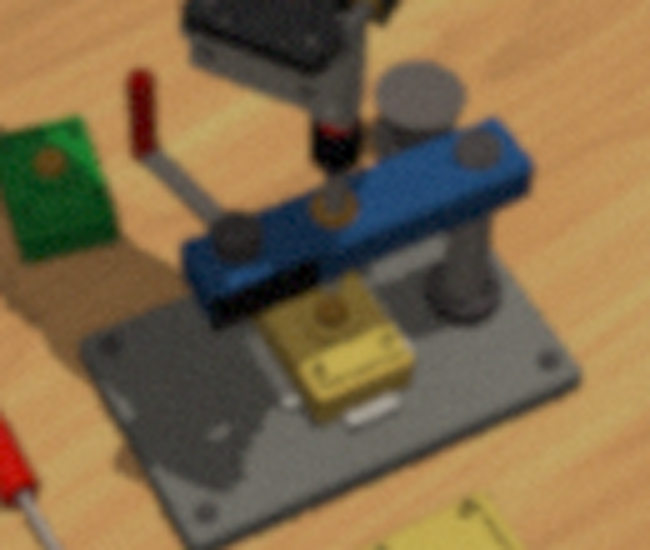

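View pics/wrist2.png

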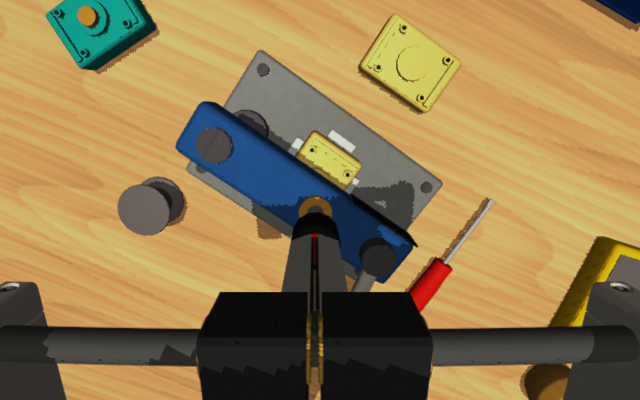

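The closed fingers sit on the head and have moved it down (head at crop (335,145)); the tip is at about 82 mm. From here I go in small steps and watch the force.

```bash
python3 -m jog '[[[0,0,0.001,0,0,0],[0,0,0.002,0,0,0],[0,0,0.002,0,0,0]]]'|grep -E 'tcp|force'
```

```text
tcp_pos: [0.6208, -0.0353, 0.2343]
contact_force: [1.0, -0.6, 1.1]
```

```bash
python3 -m jog '[[[0,0,0.0008,0,0,0],[0,0,0.0015,0,0,0],[0,0,0.0015,0,0,0]]]'|grep -E 'tcp|force'
```

```text
tcp_pos: [0.6208, -0.0353, 0.2328]
contact_force: [0.3, 0.3, 1.8]
```

```bash
python3 -m jog '[[[0,0,0.0008,0,0,0],[0,0,0.0015,0,0,0],[0,0,0.0015,0,0,0]]]'|grep -E 'tcp|force'
```

```text
tcp_pos: [0.6208, -0.0353, 0.2314]
contact_force: [0.4, 1.1, 0.4]
```

```bash
python3 -m jog '[[[0,0,0.0008,0,0,0],[0,0,0.0015,0,0,0],[0,0,0.0015,0,0,0]]]'|grep -E 'tcp|force'
```

```text
tcp_pos: [0.6208, -0.0353, 0.2298]
contact_force: [-0.4, 0.3, 1.3]
```

```bash
python3 -m jog '[[[0,0,0.0008,0,0,0],[0,0,0.0015,0,0,0],[0,0,0.0015,0,0,0]]]'|grep -E 'tcp|force'
```

```text
tcp_pos: [0.6209, -0.0353, 0.2284]
contact_force: [-0.9, -0.5, 1.3]
```

```bash
python3 -m jog '[[[0,0,0.0008,0,0,0],[0,0,0.0015,0,0,0],[0,0,0.0015,0,0,0]]]'|grep -E 'tcp|force'
```

```text
tcp_pos: [0.6209, -0.0353, 0.2268]
contact_force: [0.0, -0.9, 1.0]
```

```bash
python3 -m jog '[[[0,0,0.0008,0,0,0],[0,0,0.0015,0,0,0],[0,0,0.0015,0,0,0]]]'|grep -E 'tcp|force'
```

```text
tcp_pos: [0.6209, -0.0353, 0.2254]
contact_force: [-0.5, -0.2, -1.0]
```

```bash
python3 -m jog '[[[0,0,0.0008,0,0,0],[0,0,0.0015,0,0,0],[0,0,0.0015,0,0,0]]]'|grep -E 'tcp|force'
```

```text
tcp_pos: [0.621, -0.0353, 0.2239]
contact_force: [-0.2, -0.1, 0.7]
```

```bash
python3 -m jog '[[[0,0,0.0008,0,0,0],[0,0,0.0015,0,0,0],[0,0,0.0015,0,0,0]]]'|grep -E 'tcp|force'
```

```text
tcp_pos: [0.621, -0.0353, 0.2224]
contact_force: [-0.1, -0.1, 1.3]
```

```bash
python3 -m jog '[[[0,0,0.0008,0,0,0],[0,0,0.0015,0,0,0],[0,0,0.0015,0,0,0]]]'|grep -E 'tcp|force'
```

```text
tcp_pos: [0.621, -0.0353, 0.2209]
contact_force: [-0.5, 0.4, 0.8]
```

```bash
python3 -m jog '[[[0,0,0.0008,0,0,0],[0,0,0.0015,0,0,0],[0,0,0.0015,0,0,0]]]'|grep -E 'tcp|force'
```

```text
tcp_pos: [0.621, -0.0353, 0.2194]
contact_force: [-1.3, -0.6, 0.3]
```

```bash
python3 -m jog '[[[0,0,0.0008,0,0,0],[0,0,0.0015,0,0,0],[0,0,0.0015,0,0,0]]]'|grep -E 'tcp|force'
```

```text
tcp_pos: [0.621, -0.0354, 0.218]
contact_force: [-0.3, -0.0, 1.0]
```

```bash
python3 -m jog '[[[0,0,0.0008,0,0,0],[0,0,0.0015,0,0,0],[0,0,0.0015,0,0,0]]]'|grep -E 'tcp|force'
```

```text
tcp_pos: [0.621, -0.0354, 0.2173]
contact_force: [-1.9, 0.1, 6.2]
```

Run:
```python
from h import *
for i in range(4):
    im=robot.get_image('scene'); go([.621,-.0355,.2173])
cv2.imwrite('pics/c6.png',cv2.resize(im[180:290,260:390,::-1],None,fx=5,fy=5,interpolation=cv2.INTER_CUBIC))
```

```text
t 10.15 tcp [ 0.621  -0.0353  0.2173] d [-0.0001  0.0001 -0.    ] F [-2.21 -0.08  6.05] tooly ang -66.46 tilt [ 0.03 -0.  ] w 0.003
t 10.2 tcp [ 0.621  -0.0353  0.2173] d [-0.0001  0.0002 -0.    ] F [-2.75  0.2   6.07] tooly ang -66.46 tilt [ 0.03 -0.  ] w 0.006
t 10.25 tcp [ 0.621  -0.0353  0.2173] d [-0.0001  0.0002 -0.    ] F [-1.91 -0.33  5.64] tooly ang -66.47 tilt [ 0.03 -0.  ] w 0.007
t 10.3 tcp [ 0.621  -0.0353  0.2173] d [-0.      0.0002 -0.    ] F [-2.36 -0.02  5.33] tooly ang -66.47 tilt [ 0.03 -0.  ] w 0.004
```

View pics/c6.png

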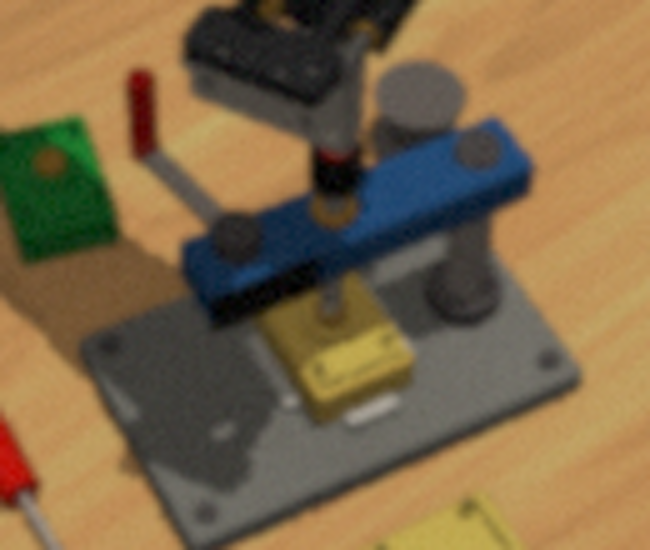

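The rod now reaches the boss in the picture (331,310). The force jumped from 1 N to 6 N at a tip height of about 62 mm, which agrees with the visual estimate. I'll give a small extra press for margin and then lift off.

```bash
python3 -m jog '[[[0,0,0.0003,0,0,0],[0,0,0.0003,0,0,0],[0,0,0.0003,0,0,0]]]'|grep -E 'tcp|force'
```

```text
tcp_pos: [0.621, -0.0353, 0.2172]
contact_force: [-2.7, -0.7, 7.7]
```

```bash
python3 -m jog '[[[0,0,-0.001,0,0,0],[0,0,-0.003,0,0,0],[0,0,-0.01,0,0,0],[0,0,-0.04,0,0,0],[0,0,-0.06,0,0,0],[0,0,-0.06,0,0,0]]]'|grep -E 'tcp|force'
python3 - <<'E'
from h import *
im=robot.get_image('wrist');cv2.imwrite('pics/w3.png',im[:,:,::-1])
im=robot.get_image('scene');cv2.imwrite('pics/c7.png',cv2.resize(im[180:290,260:390,::-1],None,fx=5,fy=5,interpolation=cv2.INTER_CUBIC))
go([.5345,-.0905,.275])
E
```

```text
tcp_pos: [0.6221, -0.0353, 0.2779]
contact_force: [-0.4, 0.9, 0.5]
t 11.53 tcp [ 0.6206 -0.0353  0.2756] d [-0.101   0.0162  0.0007] F [-0.56 -0.69 -0.11] tooly ang -66.46 tilt [-0.04 -0.  ] w 0.005
```

View pics/c7.png

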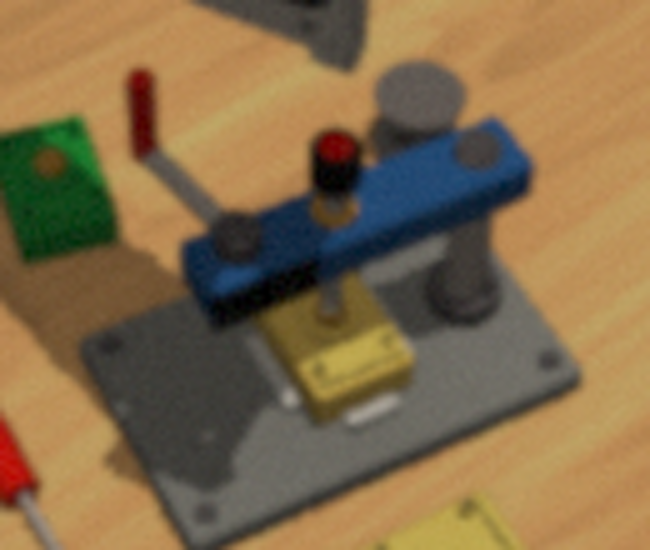

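The rod stays down on the boss (331,312). Next is the lever: go above the post with the jaws half open.

```bash
python3 -m jog '[[[-0.05,0.008,0,0,0,0],[-0.101,0.016,0,0,0,0],[-0.101,0.016,0,0,0,0],[-0.101,0.016,0,0,0,0],[-0.101,0.016,0,0,0,0]]]' 0|grep -E 'tcp|force|width'
python3 - <<'E'
from h import *
c=cam('wrist');im=robot.get_image('wrist');cv2.imwrite('pics/w4.png',im[:,:,::-1])
go([.5345,-.0905,.195]); print(proj(c,[.5345,-.0905,.211]))
for n in ('scene',):
    i2=robot.get_image(n);cv2.imwrite('pics/c8.png',cv2.resize(i2[140:250,220:360,::-1],None,fx=5,fy=5))
E
```

```text
tcp_pos: [0.5357, -0.0892, 0.2758]
contact_force: [0.1, 0.6, 0.0]
grip_width: 0.484
t 12.2 tcp [ 0.5356 -0.0892  0.2758] d [-0.0016  0.0008  0.0808] F [-0.72  0.2   0.2 ] tooly ang -66.36 tilt [0.   0.04] w 0.496
[[314.36467943 226.52198428]]
```

View pics/w4.png

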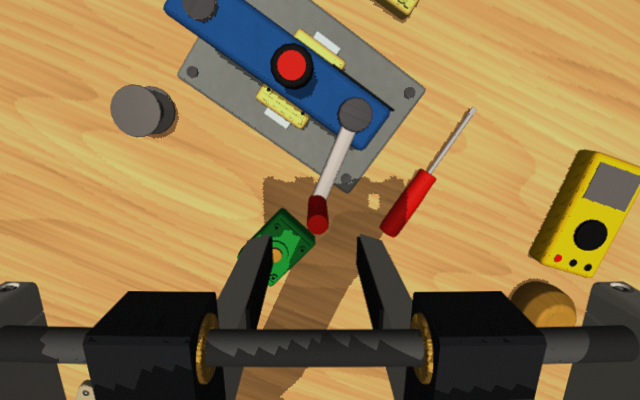

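View pics/c8.png

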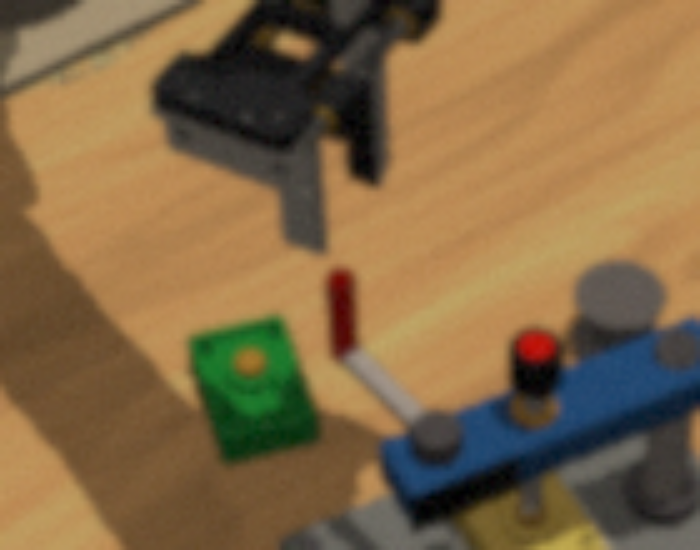

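The wrist view puts the red post top at (318,226), 3.5 px from the prediction and between the fingers. I lower around it and close.

```bash
python3 -m jog '[[[-0.0017,0.0023,0.02,0,0,0],[-0.0017,0.0023,0.05,0,0,0],[-0.0017,0.0023,0.075,0,0,0],[-0.0017,0.0023,0.081,0,0,0],[-0.0017,0.0023,0.081,0,0,0],[-0.0017,0.0023,0.081,0,0,0]]]' 0|grep -E 'tcp|force|width'
python3 - <<'E'
from h import *
im=robot.get_image('wrist');cv2.imwrite('pics/w5.png',im[:,:,::-1])
E
```

```text
tcp_pos: [0.535, -0.0931, 0.1962]
contact_force: [0.2, 0.3, 0.8]
grip_width: 0.5
```

View pics/w5.png

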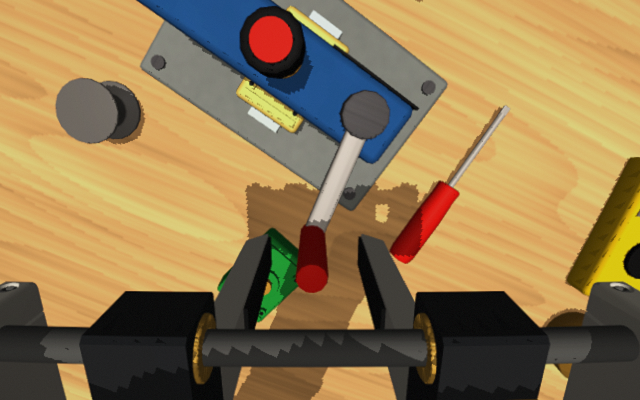

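```bash
python3 -m jog '[[[0,0,0,0,0,0],[0,0,0,0,0,0],[0,0,0,0,0,0],[0,0,0,0,0,0],[0,0,0,0,0,0]]]' -1|grep -E 'clock|tcp|force|width'
python3 - <<'E'
from h import *
T=cam('wrist');im=robot.get_image('wrist');cv2.imwrite('pics/w6.png',im[:,:,::-1])
s=robot.read_state();t=np.array(s['tcp_pos']);print(proj(T,[[t[0],t[1],.211],[t[0],t[1],.175]]))
b,_=blobs(im,(0,150,60),(8,255,255),(290,220,350,310),30);print(b)
go([0,0,0])
E
```

```text
clock: 13.68
tcp_pos: [0.5338, -0.0929, 0.1953]
contact_force: [-2.2, 1.2, 2.5]
grip_width: 0.152
[[312.55924429 283.90818175]
 [312.95826907 251.22519754]]
[(array([314.01, 259.32]), array([ 298,  224,   33,   69, 1753], dtype=int32))]
t 13.72 tcp [ 0.5338 -0.0929  0.1952] d [-0.4522 -0.2982  0.1956] F [-1.61  0.39  3.39] tooly ang -66.46 tilt [-0.04  0.02] w 0.157
```

View pics/w6.png

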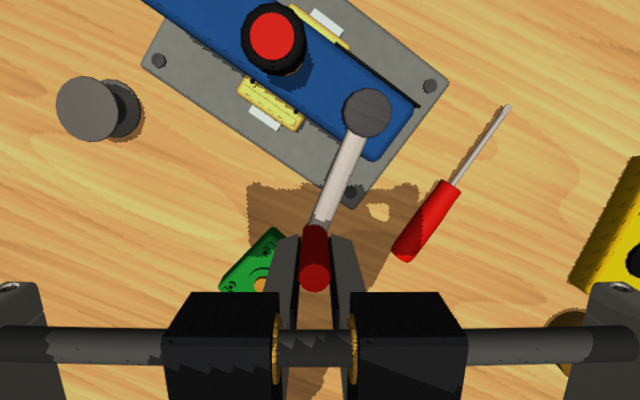

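```bash
cat >> h.py <<'E'
PV=np.array([.6095,-.0888])
def arc(degs,dr=0):
    s=robot.read_state(); R=np.array(s['orientation']); p=np.array(s['tcp_pos']); r=p[:2]-PV
    print('r',np.hypot(*r),'j',np.round(s['joint_positions'],1),'F',np.round(s['contact_force'],1))
    for a in degs:
        t=np.radians(a); Q=np.array([[np.cos(t),-np.sin(t)],[np.sin(t),np.cos(t)]])
        d=Q@r-r; print(a,(R.T@[d[0],d[1],0]).round(4),round(-a/90,4))
E
python3 -c "
from h import *
arc([3,6,9,12,15,18])"
```

```text
r 0.07584898082104946 j [ 10.2  29.5  -4.8 106.3   3.4  44.4 -62.9] F [-1.6  0.4  3.4]
3 [-0.0013  0.0038 -0.    ] -0.0333
6 [-0.0024  0.0076 -0.    ] -0.0667
9 [-0.0033  0.0114 -0.    ] -0.1
12 [-0.004   0.0154 -0.    ] -0.1333
15 [-0.0044  0.0193 -0.    ] -0.1667
18 [-0.0047  0.0233 -0.    ] -0.2
```

```bash
python3 -m jog '[[[-0.0013,0.0038,0,0,0,-0.0333],[-0.0024,0.0076,0,0,0,-0.0667],[-0.0033,0.0114,0,0,0,-0.1],[-0.004,0.0154,0,0,0,-0.1333],[-0.0044,0.0193,0,0,0,-0.1667],[-0.0047,0.0233,0,0,0,-0.2],[-0.0047,0.0233,0,0,0,-0.2]]]'|grep -E 'clock|tcp|force|width'; python3 -c "
from h import *
im=robot.get_image('wrist');cv2.imwrite('pics/w7.png',im[:,:,::-1])
arc([4,8,12,16,20,24]);go([0,0,0])"
```

```text
clock: 14.6
tcp_pos: [0.5387, -0.1167, 0.1952]
contact_force: [-2.5, -0.2, 3.9]
grip_width: 0.155
r 0.0761370143000697 j [ 15.9  30.4  -9.9 104.7   7.   45.5 -46.1] F [-2.7  0.   2.4]
4 [-0.0016  0.0051 -0.    ] -0.0444
8 [-0.0029  0.0102 -0.    ] -0.0889
12 [-0.0039  0.0154 -0.    ] -0.1333
16 [-0.0044  0.0207 -0.    ] -0.1778
20 [-0.0046  0.026  -0.    ] -0.2222
24 [-0.0044  0.0314 -0.    ] -0.2667
t 14.65 tcp [ 0.5386 -0.1167  0.1952] d [-0.3263 -0.444   0.1956] F [-2.68  0.01  2.38] tooly ang -48.53 tilt [-0.04 -0.01] w 0.155
```

View pics/w7.png

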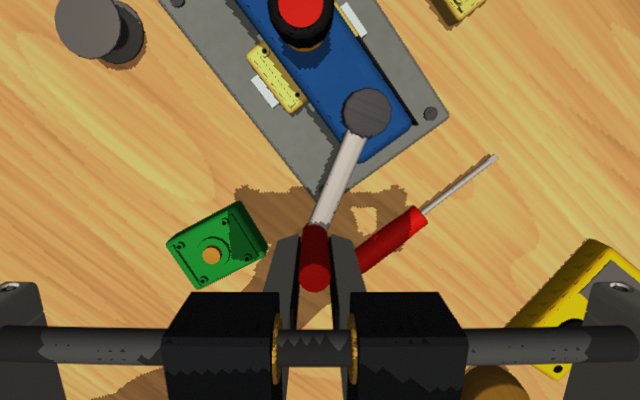

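The lever followed 18° and the post is still firmly in the jaws (314,260), forces low. I continue.

```bash
python3 -m jog '[[[-0.0016,0.0051,0,0,0,-0.0444],[-0.0029,0.0102,0,0,0,-0.0889],[-0.0039,0.0154,0,0,0,-0.1333],[-0.0044,0.0207,0,0,0,-0.1778],[-0.0046,0.026,0,0,0,-0.2222],[-0.0046,0.026,0,0,0,-0.2222]]]'|grep -E 'clock|tcp|force|width'; python3 -c "
from h import *
im=robot.get_image('scene');cv2.imwrite('pics/c9.png',cv2.resize(im[180:290,260:390,::-1],None,fx=5,fy=5,interpolation=cv2.INTER_CUBIC))
arc([4,8,12,16,20,24,28,30]);go([0,0,0])"
```

```text
clock: 15.4
tcp_pos: [0.5525, -0.1399, 0.1952]
contact_force: [-3.7, -1.9, 3.4]
grip_width: 0.153
r 0.07657290206672168 j [ 21.4  32.2 -15.4 101.8  11.2  47.5 -27.9] F [-3.  -2.7  4. ]
4 [-0.0016  0.0051  0.    ] -0.0444
8 [-0.0029  0.0103  0.    ] -0.0889
12 [-0.0037  0.0156  0.    ] -0.1333
16 [-0.0043  0.0209  0.    ] -0.1778
20 [-0.0044  0.0262  0.    ] -0.2222
24 [-0.0042  0.0316  0.    ] -0.2667
28 [-0.0036  0.0369  0.    ] -0.3111
30 [-0.0031  0.0395  0.    ] -0.3333
t 15.45 tcp [ 0.5525 -0.1399  0.1952] d [-0.1414 -0.5521  0.1953] F [-2.98 -2.71  4.02] tooly ang -28.6 tilt [-0.03 -0.08] w 0.154
```

View pics/c9.png

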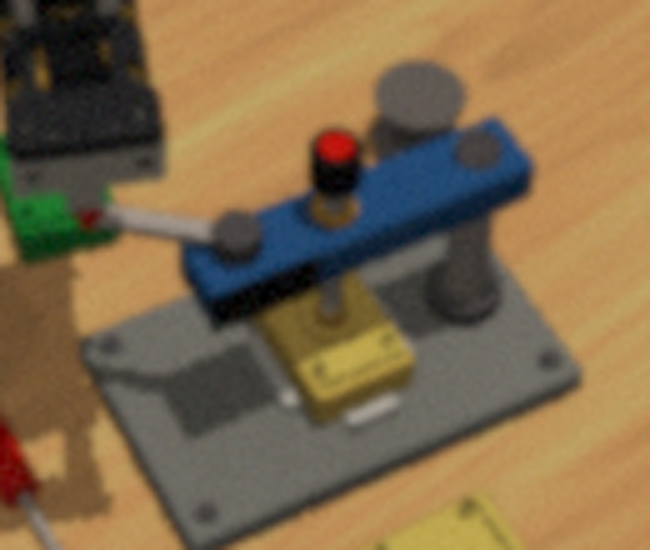

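```bash
python3 -m jog '[[[-0.0016,0.0051,0,0,0,-0.0444],[-0.0029,0.0103,0,0,0,-0.0889],[-0.0037,0.0156,0,0,0,-0.1333],[-0.0043,0.0209,0,0,0,-0.1778],[-0.0044,0.0262,0,0,0,-0.2222],[-0.0043,0.029,0,0,0,-0.2444],[-0.0042,0.0316,0,0,0,-0.2667],[-0.0042,0.0316,0,0,0,-0.2667]]]'|grep -E 'clock|tcp|force|width'; python3 -c "
from h import *
arc([2,4,6,8]);go([0,0,0])"
```

```text
clock: 16.45
tcp_pos: [0.578, -0.1594, 0.1952]
contact_force: [-3.5, -3.8, 5.4]
grip_width: 0.152
r 0.07728297447090923 j [ 26.3  35.2 -21.9  96.9  16.2  51.1  -6.8] F [-3.5 -3.8  5.4]
2 [-0.0009  0.0026 -0.    ] -0.0222
4 [-0.0016  0.0051 -0.    ] -0.0444
6 [-0.0023  0.0078 -0.    ] -0.0667
8 [-0.0029  0.0104 -0.    ] -0.0889
t 16.45 tcp [ 0.578  -0.1594  0.1952] d [ 0.1129 -0.5888  0.1955] F [-3.52 -3.81  5.41] tooly ang -4.6 tilt [-0.06 -0.14] w 0.152
```

Lever at about 1.32 rad; now on towards the end stop.

```bash
python3 -m jog '[[[-0.0009,0.0026,0,0,0,-0.0222],[-0.0014,0.0045,0,0,0,-0.0389],[-0.0018,0.006,0,0,0,-0.05],[-0.0018,0.006,0,0,0,-0.05],[-0.0018,0.006,0,0,0,-0.05]]]'|grep -E 'clock|tcp|force|width'; python3 -c "
from h import *
im=robot.get_image('wrist');cv2.imwrite('pics/w8.png',im[:,:,::-1])
arc([2,4]);go([0,0,0])"
```

```text
clock: 17.08
tcp_pos: [0.5836, -0.1618, 0.1952]
contact_force: [-3.8, -3.7, 4.3]
grip_width: 0.15
r 0.07742598768056931 j [ 27.   35.9 -23.   95.9  17.2  51.8  -3. ] F [-4.3 -3.7  4.8]
2 [-0.0009  0.0026 -0.    ] -0.0222
4 [-0.0016  0.0052 -0.    ] -0.0444
t 17.12 tcp [ 0.5837 -0.1618  0.1953] d [ 0.1611 -0.5837  0.1956] F [-4.29 -3.65  4.81] tooly ang -0.12 tilt [-0.07 -0.16] w 0.155
```

View pics/w8.png

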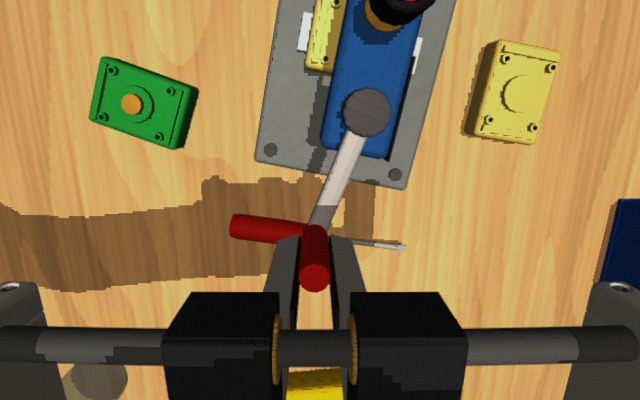

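```bash
python3 -m jog '[[[-0.0005,0.0013,0,0,0,-0.0111],[-0.0009,0.0026,0,0,0,-0.0222],[-0.0009,0.0026,0,0,0,-0.0222],[-0.0009,0.0026,0,0,0,-0.0222]]]'|grep -E 'clock|tcp|force|width'; python3 -c "
from h import *
arc([2,4]);go([0,0,0])"
```

```text
clock: 17.62
tcp_pos: [0.5844, -0.1621, 0.1952]
contact_force: [-7.6, -1.3, 7.9]
grip_width: 0.153
r 0.07744001276925686 j [ 27.3  36.1 -23.6  95.5  17.5  52.3  -1.3] F [-7.6 -1.3  7.9]
2 [-0.0009  0.0025 -0.    ] -0.0222
4 [-0.0017  0.0051 -0.    ] -0.0444
t 17.62 tcp [ 0.5844 -0.1621  0.1952] d [ 0.1812 -0.5779  0.1979] F [-7.57 -1.31  7.93] tooly ang 1.85 tilt [-0.3  -0.11] w 0.153
```

The lever is on its end stop: the force is rising and it moved only 0.8 of the 2.7 mm commanded. Release and lift.

```bash
python3 -m jog '[[[0,0,0,0,0,0],[0,0,0,0,0,0],[0,0,0,0,0,0],[0,0,0,0,0,0]]]' -0.2|grep -E 'clock|tcp|force|width';  python3 -m jog '[[[0,0,-0.02,0,0,0],[0,0,-0.07,0,0,0],[0,0,-0.12,0,0,0],[-0.1,0,-0.16,0,0,0],[-0.1,0,-0.16,0,0,0],[-0.1,0,-0.16,0,0,0]]]'|grep -E 'clock|tcp|force|width'
python3 - <<'E'
from h import *
for n in ('scene','top','wrist'):
    im=robot.get_image(n);cv2.imwrite('pics/%s9.png'%n,im[:,:,::-1])
    if n=='scene':cv2.imwrite('pics/c10.png',cv2.resize(im[180:290,260:390,::-1],None,fx=5,fy=5,interpolation=cv2.INTER_CUBIC))
    if n=='top':cv2.imwrite('pics/c11.png',cv2.resize(im[155:235,280:380,::-1],None,fx=7,fy=7,interpolation=cv2.INTER_CUBIC))
E
```

```text
clock: 18.12
tcp_pos: [0.5874, -0.1605, 0.1951]
contact_force: [0.2, 0.8, 0.3]
grip_width: 0.401
clock: 18.88
tcp_pos: [0.5905, -0.2657, 0.356]
contact_force: [-0.2, 0.2, -0.3]
grip_width: 0.397
```

View pics/c10.png

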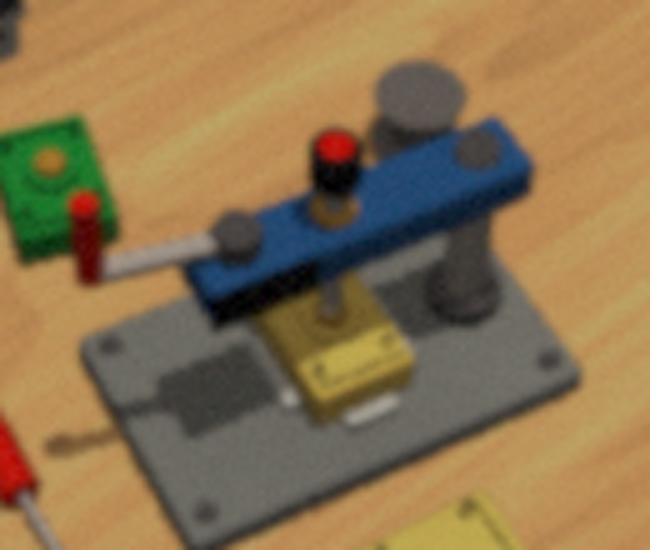

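View pics/c11.png

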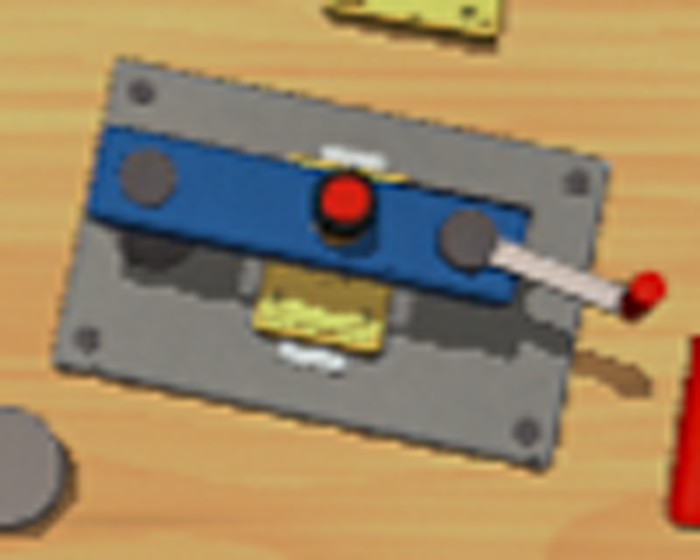

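View pics/wrist9.png

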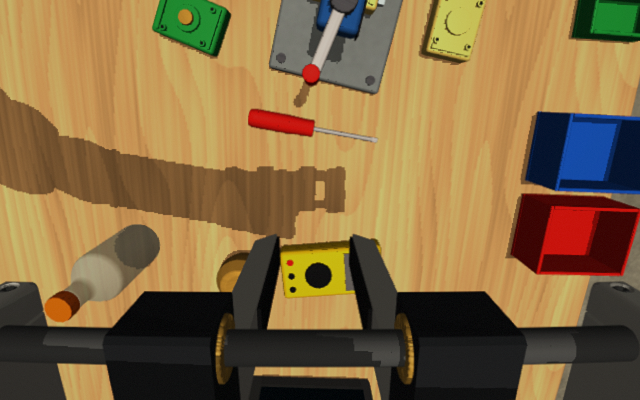

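Run:
```python
from h import *
T=cam('top');im=cv2.imread('pics/top9.png')[:,:,::-1].copy()
b,_=blobs(im,(0,150,140),(8,255,255),(360,180,376,205));print(b)
p=plane(T,b[0][0],.211)[:2]
y=np.radians(-11.2);R=np.array([[np.cos(y),-np.sin(y)],[np.sin(y),np.cos(y)]])
for pv in (PV,np.array([.6086,-.0881])):
    d=R.T@(p-pv);print(p,np.arctan2(-d[1],-d[0]),np.hypot(*d))
a=cv2.imread('pics/top0.png').astype(int);m=(np.abs(a-im[:,:,::-1]).max(2)>60).astype(np.uint8)
n,l,s,c=cv2.connectedComponentsWithStats(m);print([s[i].tolist() for i in range(1,n) if s[i,4]>15])
```

```text
[(array([372.25, 195.75]), array([370, 194,   5,   5,  20], dtype=int32))]
[ 0.58202477 -0.15878045] 1.3921511292958624 0.07518079540051018
[ 0.58202477 -0.15878045] 1.4066337534143545 0.07551138463532449
[[348, 126, 113, 274, 9072], [461, 130, 14, 3, 19], [431, 133, 67, 164, 902], [488, 166, 3, 13, 21], [326, 177, 8, 5, 27], [325, 183, 8, 6, 27], [350, 189, 25, 12, 97], [345, 193, 5, 12, 50], [363, 205, 10, 6, 29], [345, 206, 6, 12, 39], [433, 217, 31, 60, 841], [347, 221, 5, 6, 22], [579, 293, 59, 63, 2046], [481, 294, 88, 62, 2940], [563, 308, 15, 10, 22], [482, 312, 6, 12, 35], [447, 325, 40, 44, 891], [476, 354, 97, 46, 1518], [581, 357, 59, 43, 1766], [336, 360, 11, 19, 130], [352, 365, 38, 31, 259], [431, 368, 6, 17, 71], [432, 369, 22, 31, 113], [421, 377, 9, 23, 62], [342, 391, 6, 9, 27], [305, 393, 16, 7, 57], [583, 395, 5, 5, 16]]
```

The lever measures about 1.39 to 1.40 rad. The only changes in the picture are the knob, the lever, the arm and its shadow. I hand in.

```bash
python3 -c "
from station import robot
print(robot.hand_in())"
```

```text
the job is handed in; nothing more can be done
None
```

The stop rod is resting on the brass boss and the clamp lever is swung round to its end stop. I handed the job in shortly after the 19 s mark; `hand_in` gives no verdict.

- **Lowering the rod:** I pushed the black head down with closed fingertips. The force rose sharply with the rod's lower end about 62 mm above the table, which agreed with the rough height I had estimated from the scene camera. I stopped at 7.7 N measured at the tool and lifted off. In the pictures the rod stayed down on the boss.
- **Locking the lever:** With the lever still loose, I gripped the red post and swung it round its arc. I stopped when the force rose and the lever barely moved further, then let go.
- **Last checks:** The top view puts the lever at about 1.39–1.40 rad. The case half looks unmoved in both overview pictures. Comparing the top views before and after showed changes only at the head, the lever, the arm and its shadow.
- **Not checked:** The contact force left on the boss after lifting off could not be measured. It should be a few newtons, because the rod's friction holds it there. The strip of the top view hidden by the arm and its shadow, around the meter and cleaner pot, could not be compared. The wrist view showed the meter, pot and bottle standing in place.

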